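# Find the size of a jar lid in a stepped gauge

### The job

Find the size of the porcelain jar lid that stands on the cork mat: take it by its grip and try its plug in the bores of the stepped gauge held in the vise, beginning at the lowest step, which has the smallest bore, and going up one step at a time without skipping any, lowering it gently onto each, until the plug goes in. Leave it in that bore, upright and fully home with its flange flat on the step, and let go. Leave the other two lids and everything else on the table where they are, and never press the porcelain hard against the gauge.

Things in the scene. Friction and masses are not known exactly. Their poses are not given: they have to be found in the camera images.
- gauge: small cast-iron bench vise bolted to the table (jaw tops 75 mm high, screw sticking out 86 mm to -x at 42 mm height), holding a fixed aluminium gauge like a low staircase across its jaws: 208 mm along y, 58 mm along x, four steps, each 52 mm long and 5 mm higher than the last, rising to +y, an upright round bore in the middle of each. Origin: on the table under the gauge's middle; z up
- step1 (a point): centre of the mouth of bore 1 of the gauge, level with the flat top of its step (95 mm above the table), the lowest step, at the gauge's -y end; smaller than every lid's plug; round bore 20 mm across, 16 mm deep, closed below, 0.5 mm chamfer; z up, y towards the next bigger step
- step2 (a point): centre of the mouth of bore 2 of the gauge, level with the flat top of its step (100 mm above the table), 52 mm further along +y; round bore 25 mm across, 16 mm deep, closed below, 0.5 mm chamfer; z up, y towards the next bigger step
- step3 (a point): centre of the mouth of bore 3 of the gauge, level with the flat top of its step (105 mm above the table), another 52 mm along +y; round bore 30 mm across, 16 mm deep, closed below, 0.5 mm chamfer; z up, y towards the next bigger step
- step4 (a point): centre of the mouth of bore 4 of the gauge, level with the flat top of its step (110 mm above the table), the highest step, at the +y end; round bore 35 mm across, 16 mm deep, closed below, 0.5 mm chamfer; z up, y towards the next bigger step
- mat: square cork mat, 80 x 80 mm, thin as paper; origin: its centre. The lid to gauge stands near its middle, which lid varies; the other two stand on bare table. The three lids differ in plug: each fits just one of bores 2, 3, 4 with 1.2 mm to spare in diameter, is nearly 4 mm too wide for the bore before it and loose in bigger ones. Plug feet have a 0.8 mm chamfer
- lid_a: one of three white porcelain jar lids, alike from above, standing plug down: hidden plug 12 mm long (size unknown, see mat), round flange 46 mm across from 12 to 18 mm above the foot, upright flat-sided grip (16 mm thick along y, 26 mm along x, top 49 mm above the foot). About 75 g. Origin: centre of the plug's foot; z up the lid's axis. Its letter says nothing of its size or place
- lid_b: one of three white porcelain jar lids, alike from above, standing plug down: hidden plug 12 mm long (size unknown, see mat), round flange 46 mm across from 12 to 18 mm above the foot, upright flat-sided grip (16 mm thick along y, 26 mm along x, top 49 mm above the foot). About 75 g. Origin: centre of the plug's foot; z up the lid's axis. Its letter says nothing of its size or place
- lid_c: one of three white porcelain jar lids, alike from above, standing plug down: hidden plug 12 mm long (size unknown, see mat), round flange 46 mm across from 12 to 18 mm above the foot, upright flat-sided grip (16 mm thick along y, 26 mm along x, top 49 mm above the foot). About 75 g. Origin: centre of the plug's foot; z up the lid's axis. Its letter says nothing of its size or place
- square: bystander: cherry-red porcelain square, 50 x 50 x 8 mm, lying flat; origin at the centre of its underside
- ruler: bystander: aluminium ruler block, 30 x 150 x 12 mm (long along its y); origin at the centre of its underside
- pebble: bystander: frosted glass pebble, 34 mm across, 14 mm high; origin at the centre of its underside
- nipper: bystander: wheeled tile nipper with yellow plastic handles, about 135 mm long along its x and 70 mm over the handles, lying flat, 16 mm high; origin on the table near its middle, by the pivot
- jar: bystander: green glass jar with a steel cap, 64 mm across, 95 mm high, upright; origin at the centre of its underside
There are look-alikes about, which are no part of the job. Leave any orange or pink look-alike of the lid_a alone.

How it is judged:
On the way, in this order (a step that is already met when the one before it is completed fails the run):
1. a lid's plug has been set onto the smallest bore (step 1): touching the gauge, within 8 mm of the bore's axis (((horizontal distance between lid_a and step1 below 0.008 m and (contact force between lid_a and gauge above 0.5 N or z of lid_a in the frame of step1 below -0.002 m) and z of lid_a in the frame of step1 below 0.003 m) or (horizontal distance between lid_b and step1 below 0.008 m and (contact force between lid_b and gauge above 0.5 N or z of lid_b in the frame of step1 below -0.002 m) and z of lid_b in the frame of step1 below 0.003 m) or (horizontal distance between lid_c and step1 below 0.008 m and (contact force between lid_c and gauge above 0.5 N or z of lid_c in the frame of step1 below -0.002 m) and z of lid_c in the frame of step1 below 0.003 m))), for 0.02 s.
2. then tried in the bore of step 2: touching there within 8 mm of its axis, or at least 2 mm inside (((horizontal distance between lid_a and step2 below 0.008 m and (contact force between lid_a and gauge above 0.5 N or z of lid_a in the frame of step2 below -0.002 m) and z of lid_a in the frame of step2 below 0.003 m) or (horizontal distance between lid_b and step2 below 0.008 m and (contact force between lid_b and gauge above 0.5 N or z of lid_b in the frame of step2 below -0.002 m) and z of lid_b in the frame of step2 below 0.003 m) or (horizontal distance between lid_c and step2 below 0.008 m and (contact force between lid_c and gauge above 0.5 N or z of lid_c in the frame of step2 below -0.002 m) and z of lid_c in the frame of step2 below 0.003 m))), for 0.02 s.
3. then, unless it is the lid that fits step 2 (which is to be home in it and let go), tried in the bore of step 3 likewise (((horizontal distance between lid_a and step2 below 0.003 m and z of lid_a in the frame of step2 below -0.0105 m and angle between lid_a's own z axis and vertical below 0.06 rad and linear speed of lid_a below 0.02 m/s and contact force between lid_a and the fingers below 0.05 N) or (horizontal distance between lid_b and step3 below 0.008 m and (contact force between lid_b and gauge above 0.5 N or z of lid_b in the frame of step3 below -0.002 m) and z of lid_b in the frame of step3 below 0.003 m) or (horizontal distance between lid_c and step3 below 0.008 m and (contact force between lid_c and gauge above 0.5 N or z of lid_c in the frame of step3 below -0.002 m) and z of lid_c in the frame of step3 below 0.003 m))), for 0.02 s.
At the end, for the whole second after the job is handed in: The mat's lid is in the smallest bore that takes it: within 3 mm of its axis, plug 10.5 mm deep or more, tilt under 0.06 rad, at rest (under 20 mm/s), let go; no lid within 60 mm of the mat's centre; the other lids within 15 mm, the bystanders within 20 mm, of their starts (((horizontal distance between lid_a and step2 below 0.003 m and z of lid_a in the frame of step2 below -0.0105 m and angle between lid_a's own z axis and vertical below 0.06 rad and linear speed of lid_a below 0.02 m/s and contact force between lid_a and the fingers below 0.05 N) or (horizontal distance between lid_b and step3 below 0.003 m and z of lid_b in the frame of step3 below -0.0105 m and angle between lid_b's own z axis and vertical below 0.06 rad and linear speed of lid_b below 0.02 m/s and contact force between lid_b and the fingers below 0.05 N) or (horizontal distance between lid_c and step4 below 0.003 m and z of lid_c in the frame of step4 below -0.0105 m and angle between lid_c's own z axis and vertical below 0.06 rad and linear speed of lid_c below 0.02 m/s and contact force between lid_c and the fingers below 0.05 N)) and horizontal distance between each of lid_a, lid_b, lid_c and mat above 0.06 m and not (distance of each of lid_a, lid_b from where it was at the start of the episode above 0.015 m) and not (distance of each of lid_a, lid_c from where it was at the start of the episode above 0.015 m) and not (distance of each of lid_b, lid_c from where it was at the start of the episode above 0.015 m) and not (distance of square from where it was at the start of the episode above 0.02 m) and not (distance of ruler from where it was at the start of the episode above 0.02 m) and not (distance of pebble from where it was at the start of the episode above 0.02 m) and not (distance of nipper from where it was at the start of the episode above 0.02 m) and not (distance of jar from where it was at the start of the episode above 0.02 m)); the robot touches nothing.
It fails at once if a lid is pressed against the gauge with more than 40 N (contact force between any of lid_a, lid_b, lid_c and gauge above 40 N).
It fails at once if a second lid is moved by more than 15 mm (distance of each of lid_a, lid_b from where it was at the start of the episode above 0.015 m or distance of each of lid_a, lid_c from where it was at the start of the episode above 0.015 m or distance of each of lid_b, lid_c from where it was at the start of the episode above 0.015 m).
It fails at once if a bystander (square, ruler, pebble, nipper, jar) is moved by more than 20 mm (distance of any of square, ruler, pebble, nipper, jar from where it was at the start of the episode above 0.02 m).
It also fails if it takes over 61 s, if anything falls off the work surface, if the arm or the gripper's body presses on something with over 40 N, if the wrist force passes 120 N, or if a joint passes its speed limit or range.

### The arm

A 6-joint arm with a two-finger parallel gripper is mounted at the origin on the work surface. World frame = base frame: x ahead of the robot, y to its left, z up, the work surface at z = 0. Lengths are in m, angles in rad, forces in N, time in s.
With the tool pointing down it reaches from about 0.4 to 0.825 m from the base axis. Payload 7 kg.
Tool frame: the origin (TCP) lies at the very end of the fingers, on their centre line; the grasp point (between the pads) lies 19 mm behind it; z points along the fingers, y is the line along which they close (so a half turn about z gives the same grasp; the last joint's range is limited). The gripper opens to 88 mm and grips with 3 to 60 N. Pads are 19 mm wide; open, the fingers measure 130 mm over their backs; the gripper's body (78 mm by 193 mm) begins 47 mm behind the grasp point.
Start: joints at [1.538, 0.359, 0.012, 0, -1.224, -0.288], TCP at [0.213, 0.641, 0.227] pointing down, gripper open.
Joint ranges: [-3.07, 3.07], [-1.43, 2.12], [-1.02, 1.25], [-3.03, 1.67], [-3.05, -0], [-3.03, 3.03]. Speed limits (rad/s): [2.39, 2.39, 3.01, 3.14, 3.14, 3.14].

### API

Orientations are given as [roll, pitch, yaw] about the fixed x, y, z axes, in that order (R = Rz(yaw) Ry(pitch) Rx(roll)).
In Python, from station import arm gives the robot as it stands. The module is installed in compiled form; this text tells all that it offers.
- The arm moves only by the shell command python3 -m crank 'ROWS' [FORCE]. ROWS is JSON, a list of rows, each an object of numbers: "dx", "dy", "dz": the shift along the world's x, y, z in m; "twist": the turn about the world's z in degrees; "grip": the opening, from -1 (shut) to 1 (fully open). A call has exactly 5 rows; each row is the pose to reach, as a shift and turn from the pose commanded when the call began; what a row does not reach only later rows make up. A row lasts 1/12 s, in which the tool goes at most 41.7 mm and 7.16 degrees, less where a joint would pass 70% of its speed; a pose out of reach is approached as far as the arm can. A call with a gripper value outside its range is refused whole. The fingers move at their own pace and stop on an object; FORCE is the grip in N (left out, the last holds). Time passes only in rows, so rows that repeat a pose let the fingers close, or fill a call up. It gives the time, the measured TCP pose, the force, the opening and the grip force at its end, in the units of the state.
- arm.get_state(): the state, without advancing time (a new reading comes with each control period).
- arm.grab_frame(name): name is "side" or "top" or "wrist"; returns the picture (480x640x3 uint8, red, green, blue); there is no depth.
- arm.get_calibration(name): a dict with "fx", "fy", "cx", "cy" (pixels), "cam_to_world" (4x4, takes a point from camera to world coordinates); the wrist camera has in their place "tool_from_camera" (4x4, takes a point from camera to tool coordinates, whose origin is the TCP and whose axes are the flange's). Camera axes: x right, y down, z forward; pixel columns grow to the right and rows downward; lengths in m; the calibration is good to about 2 mm. The wrist camera is an equidistant fisheye: a pixel r from the principal point sees the ray r / f radians off the axis. A picture is of the moment at which its call begins: read the wrist's pose just before it. get_calibration takes no time and is no camera call.
- arm.job_done(): hands the job in; it is judged then, once.
The state is a dict: "t": time; "q": joint angles; "qd": joint speeds; "joint_efforts": joint torques, N m; "eef_pos": TCP position; "ee_rot": TCP orientation; "force": force on the tool from outside, world axes, zero at the start; "moment": the same for the moment, N m; "width": finger opening in m; "gripper_force": force on a finger pad.
Only numpy, scipy, OpenCV 4.12 (cv2) and the standard library are available. Lean on these libraries where they do the work, as an engineer would, in place of code of your own. Each camera call takes 0.05 s, during which the arm holds its last target. There are 200 camera calls.

## Working session

There is one attempt and no reset: what is moved stays moved. The work goes in short steps, Python scripts to look and compute and a shell command to move; the robot and the scene stay as the last step left them, time stands still between calls to the robot, and variables do not carry over. Pictures are saved under pics/ and viewed, at most 10 in all, crops included, and the job is handed in when it is done.

```bash
mkdir -p pics; python3 - <<'E'
from station import arm
import cv2,numpy as np
s=arm.get_state();print({k:np.round(v,3).tolist() for k,v in s.items()})
for n in("top","side"):
    cv2.imwrite(f"pics/{n}0.png",arm.grab_frame(n)[:,:,::-1]);c=arm.get_calibration(n);print(n,c['fx'],c['cx'],c['cy'],np.round(c['cam_to_world'],3).tolist())
print(arm.get_calibration("wrist"))
E
```

```text
{'t': 0.0, 'q': [1.538, 0.359, 0.011, -0.0, -1.224, -0.288], 'qd': [-0.002, 0.0, 0.001, 0.001, 0.001, -0.001], 'joint_efforts': [-0.001, -58.272, 29.306, 6.997, 0.007, -0.0], 'eef_pos': [0.213, 0.64, 0.226], 'ee_rot': [3.14, -0.0, -0.321], 'force': [0.145, -0.205, -0.202], 'moment': [-0.019, -0.036, 0.001], 'gripper_force': 0.0, 'width': 0.088}
top 588.6092306889037 316.99796530454296 242.1862101316528 [[-0.011, -0.977, 0.213, 0.341], [-1.0, 0.01, -0.005, 0.001], [0.002, -0.213, -0.977, 1.153], [0.0, 0.0, 0.0, 1.0]]
side 603.7798662837776 322.17802370518865 231.07507726788978 [[0.832, -0.318, 0.454, -0.077], [-0.555, -0.468, 0.688, -0.981], [-0.006, -0.824, -0.566, 0.908], [0.0, 0.0, 0.0, 1.0]]
{'fx': 371.64829954431775, 'fy': 371.64829954431775, 'cx': 314.8385511850113, 'cy': 241.302794532723, 'tool_from_camera': array([[ 5.71035565e-04, -9.61450691e-01, -2.74976804e-01,
         7.39114640e-02],
       [ 9.99999623e-01,  3.69154141e-04,  7.85927547e-04,
        -1.91461472e-04],
       [-6.54121757e-04, -2.74977150e-01,  9.61450539e-01,
        -1.58950234e-01],
       [ 0.00000000e+00,  0.00000000e+00,  0.00000000e+00,
         1.00000000e+00]])}
```

View pics/top0.png

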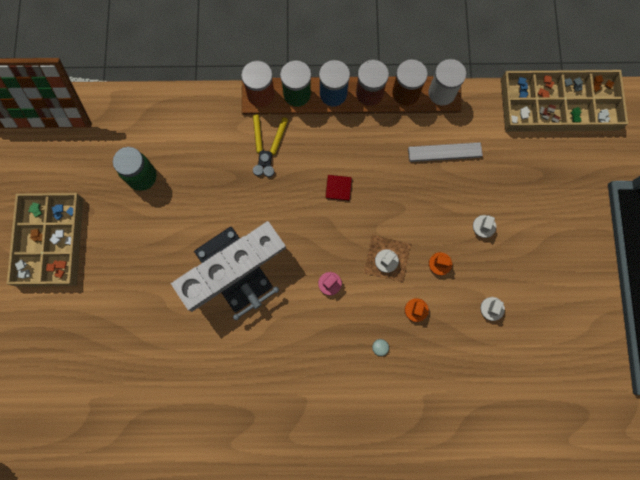

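View pics/side0.png

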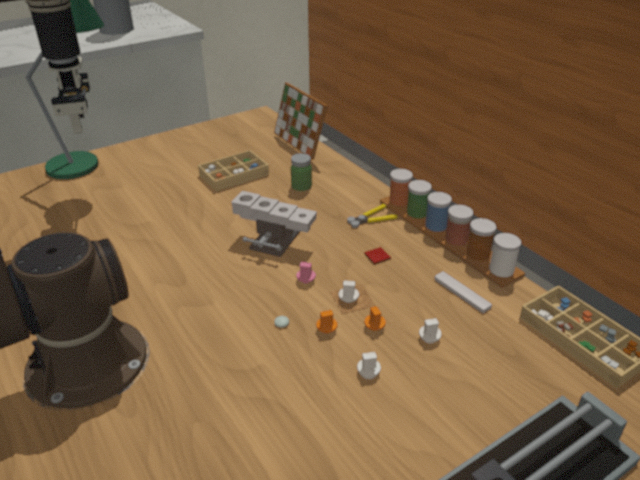

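The top view shows the white lid on the mat at (387,262). The gauge bores run from the smallest at (265,242) through (242,257) and (217,272) to the largest at (192,288). The other white lids are at (485,227) and (492,310), and the pink one is at (330,284). The side view agrees.

```bash
cat > h.py <<'E'
import numpy as np,cv2
from station import arm
from scipy.spatial.transform import Rotation as R
def ray(n,uv,s=None):
    c=arm.get_calibration(n);u=(uv[0]-c['cx'])/c['fx'];v=(uv[1]-c['cy'])/c['fy']
    if n!='wrist':
        T=c['cam_to_world'];d=np.array([u,v,1.])
    else:
        r=np.hypot(u,v);d=np.array([np.sin(r)*u/r,np.sin(r)*v/r,np.cos(r)])
        W=np.eye(4);W[:3,:3]=R.from_euler('xyz',s['ee_rot']).as_matrix();W[:3,3]=s['eef_pos'];T=W@c['tool_from_camera']
    return T[:3,3],T[:3,:3]@d
def at(n,uv,z,s=None):
    o,d=ray(n,uv,s);return o+d*(z-o[2])/d[2]
def snap(n,name):
    s=arm.get_state();f=arm.grab_frame(n)[:,:,::-1].copy();cv2.imwrite('pics/'+name,f);return s,f
E
python3 - <<'E'
from h import *
for n,p,z in [("lid grip top",(389,259),.049),("lid flange",(387,262),.018),("mat",(388,258),0),("b1",(265.5,242),.095),("b2",(242,257),.1),("b3",(217.5,272),.105),("b4",(192,288),.11),("pink",(330,284),.018),("sq",(339,188),.008),("jar",(132,160),.095),("orange1",(440,264),.018),("or2",(416,310),.018)]:
    print(n,np.round(at('top',p,z),3))
for n,p,z in [("lid flange",(348,296),.018),("b1",(303,215),.095),("b4",(247,198),.11)]: print('side',n,np.round(at('side',p,z),3))
E
```

```text
lid grip top [ 0.548 -0.141  0.049]
lid flange [ 0.548 -0.141  0.018]
mat [ 0.559 -0.146 -0.   ]
b1 [0.574 0.091 0.095]
b2 [0.545 0.133 0.1  ]
b3 [0.517 0.176 0.105]
b4 [0.488 0.22  0.11 ]
pink [ 0.506 -0.029  0.018]
sq [ 0.704 -0.05   0.008]
jar [0.735 0.345 0.095]
orange1 [ 0.543 -0.245  0.018]
or2 [ 0.453 -0.194  0.018]
side lid flange [ 0.542 -0.148  0.018]
side b1 [0.575 0.091 0.095]
side b4 [0.488 0.219 0.11 ]
```

```bash

python3 -m crank '[{"dx":0.0134,"dy":-0.0313},{"dx":0.0268,"dy":-0.0626},{"dx":0.0402,"dy":-0.0938},{"dx":0.0536,"dy":-0.1251},{"dx":0.067,"dy":-0.1564}]' 20
python3 -m crank '[{"dx":0.0134,"dy":-0.0313},{"dx":0.0268,"dy":-0.0626},{"dx":0.0402,"dy":-0.0938},{"dx":0.0536,"dy":-0.1251},{"dx":0.067,"dy":-0.1564}]'
python3 -m crank '[{"dx":0.0134,"dy":-0.0313},{"dx":0.0268,"dy":-0.0626},{"dx":0.0402,"dy":-0.0938},{"dx":0.0536,"dy":-0.1251},{"dx":0.067,"dy":-0.1564}]'
python3 -m crank '[{"dx":0.0134,"dy":-0.0313},{"dx":0.0268,"dy":-0.0626},{"dx":0.0402,"dy":-0.0938},{"dx":0.0536,"dy":-0.1251},{"dx":0.067,"dy":-0.1564}]'
python3 -m crank '[{"dx":0.0134,"dy":-0.0313},{"dx":0.0268,"dy":-0.0626},{"dx":0.0402,"dy":-0.0938},{"dx":0.0536,"dy":-0.1251},{"dx":0.067,"dy":-0.1564}]'
python3 -m crank '[{"dz":-0.03},{"dz":-0.06},{"dz":-0.09},{"dz":-0.09},{"dz":-0.09}]'
python3 -c "
from h import *
s,f=snap('wrist','w1.png');print(s['eef_pos'],s['ee_rot'],s['force'])"
```

```text
[0.21272557 0.64016519 0.22574508] [ 3.14016362e+00 -1.38962995e-04 -3.20866908e-01] [-0.45371409  0.96718343  1.01244435]invalid input at $[0]: expected keys dx, dy, dz, twist, grip
invalid input at $[0]: expected keys dx, dy, dz, twist, grip
invalid input at $[0]: expected keys dx, dy, dz, twist, grip
invalid input at $[0]: expected keys dx, dy, dz, twist, grip
invalid input at $[0]: expected keys dx, dy, dz, twist, grip
invalid input at $[0]: expected keys dx, dy, dz, twist, grip
```

View pics/w1.png

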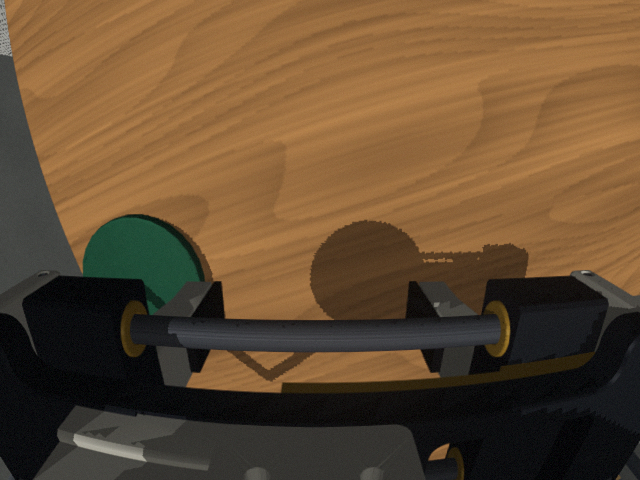

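The wrist view is at the start pose: fingers at rows 280–370, free view above them, no lid. The moves were refused because every key is required.

```bash

python3 -m crank '[{"dx":0.011,"dy":-0.0305,"dz":0,"twist":0,"grip":1},{"dx":0.022,"dy":-0.061,"dz":0,"twist":0,"grip":1},{"dx":0.033,"dy":-0.0915,"dz":0,"twist":0,"grip":1},{"dx":0.044,"dy":-0.122,"dz":0,"twist":0,"grip":1},{"dx":0.0555,"dy":-0.1525,"dz":0,"twist":0,"grip":1}]' 20
python3 -m crank '[{"dx":0.011,"dy":-0.0305,"dz":0,"twist":0,"grip":1},{"dx":0.022,"dy":-0.061,"dz":0,"twist":0,"grip":1},{"dx":0.033,"dy":-0.0915,"dz":0,"twist":0,"grip":1},{"dx":0.044,"dy":-0.122,"dz":0,"twist":0,"grip":1},{"dx":0.0555,"dy":-0.1525,"dz":0,"twist":0,"grip":1}]'
python3 -m crank '[{"dx":0.011,"dy":-0.0305,"dz":0,"twist":0,"grip":1},{"dx":0.022,"dy":-0.061,"dz":0,"twist":0,"grip":1},{"dx":0.033,"dy":-0.0915,"dz":0,"twist":0,"grip":1},{"dx":0.044,"dy":-0.122,"dz":0,"twist":0,"grip":1},{"dx":0.0555,"dy":-0.1525,"dz":0,"twist":0,"grip":1}]'
python3 -m crank '[{"dx":0.011,"dy":-0.0305,"dz":0,"twist":0,"grip":1},{"dx":0.022,"dy":-0.061,"dz":0,"twist":0,"grip":1},{"dx":0.033,"dy":-0.0915,"dz":0,"twist":0,"grip":1},{"dx":0.044,"dy":-0.122,"dz":0,"twist":0,"grip":1},{"dx":0.0555,"dy":-0.1525,"dz":0,"twist":0,"grip":1}]'
python3 -m crank '[{"dx":0.011,"dy":-0.0305,"dz":0,"twist":0,"grip":1},{"dx":0.022,"dy":-0.061,"dz":-0.02,"twist":0,"grip":1},{"dx":0.033,"dy":-0.0915,"dz":-0.05,"twist":0,"grip":1},{"dx":0.044,"dy":-0.122,"dz":-0.08,"twist":0,"grip":1},{"dx":0.0555,"dy":-0.1525,"dz":-0.09,"twist":0,"grip":1}]'
python3 -m crank '[{"dx":0,"dy":0,"dz":0,"twist":0,"grip":1},{"dx":0,"dy":0,"dz":0,"twist":0,"grip":1},{"dx":0,"dy":0,"dz":0,"twist":0,"grip":1},{"dx":0,"dy":0,"dz":0,"twist":0,"grip":1},{"dx":0,"dy":0,"dz":0,"twist":0,"grip":1}]'
python3 -c "
from h import *
s,f=snap('wrist','w2.png');print(s['eef_pos'],s['ee_rot'],s['force'])"
```

```text
t: 0.57
eef_pos: [0.2686, 0.4864, 0.2262]
ee_rot: [3.141, -0.0, -0.321]
force: [0.3, -0.3, 0.9]
width: 0.0875
gripper_force: 0.0
t: 0.98
eef_pos: [0.3239, 0.3338, 0.2265]
ee_rot: [-3.142, 0.0, -0.321]
force: [0.9, 0.8, -0.2]
width: 0.0875
gripper_force: 0.0
t: 1.4
eef_pos: [0.3793, 0.1814, 0.2267]
ee_rot: [-3.141, -0.0, -0.32]
force: [0.8, -0.0, -0.2]
width: 0.0878
gripper_force: 0.0
t: 1.82
eef_pos: [0.4349, 0.0289, 0.2267]
ee_rot: [-3.141, -0.0, -0.321]
force: [0.7, -0.1, 0.6]
width: 0.0878
gripper_force: 0.0
t: 2.23
eef_pos: [0.4885, -0.1232, 0.1335]
ee_rot: [3.141, 0.003, -0.321]
force: [0.4, 0.0, 0.1]
width: 0.0876
gripper_force: 0.0
t: 2.65
eef_pos: [0.4906, -0.121, 0.1374]
ee_rot: [-3.141, -0.001, -0.319]
force: [-0.8, 0.1, -0.3]
width: 0.0876
gripper_force: 0.0
[ 0.49061309 -0.12103617  0.13739251] [-3.14087565e+00 -1.40297608e-03 -3.19307633e-01] [-0.79730827  0.10480741 -0.26682264]
```

View pics/w2.png

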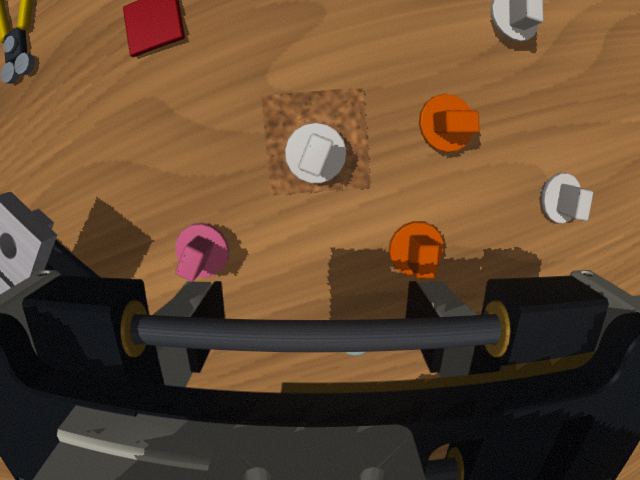

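The wrist view shows the lid on the mat, with its flange centred near (316,153) and grip top at about (316,154). The grip's long axis runs roughly from (309,171) to (324,138).

```bash
cat > lid.py <<'E'
from h import *
def lid(f,s,roi):
    x0,y0,x1,y1=roi;h=cv2.cvtColor(f,cv2.COLOR_BGR2HSV)
    m=((h[...,1]<60)&(h[...,2]>90)).astype(np.uint8);k=np.zeros_like(m);k[y0:y1,x0:x1]=m[y0:y1,x0:x1]
    c=max(cv2.findContours(k,0,2)[0],key=cv2.contourArea)
    P=np.array([at('wrist',p,.018,s)[:2] for p in c[:,0]])*1000
    (e,ax,a)=cv2.fitEllipse(P.astype(np.float32));print('flange',np.round(e,1),np.round(ax,1))
    g=cv2.cvtColor(f,cv2.COLOR_BGR2GRAY);print('hist',np.percentile(g[k>0],[5,25,50,75,95]))
    return k,g,np.array(e)/1000
if __name__=='__main__':
    f=cv2.imread('pics/w2.png');s=dict(eef_pos=[.4906,-.1210,.1374],ee_rot=[-3.14088,-.0014,-.3193])
    k,g,e=lid(f,s,(275,110,360,195))
    cv2.imwrite('pics/w2z.png',cv2.resize(f[105:200,265:365],None,fx=6,fy=6,interpolation=cv2.INTER_CUBIC))
E
python3 lid.py
```

```text
flange [ 550.3 -140.9] [44.7 44.7]
hist [104. 156. 191. 194. 197.]
```

View pics/w2z.png

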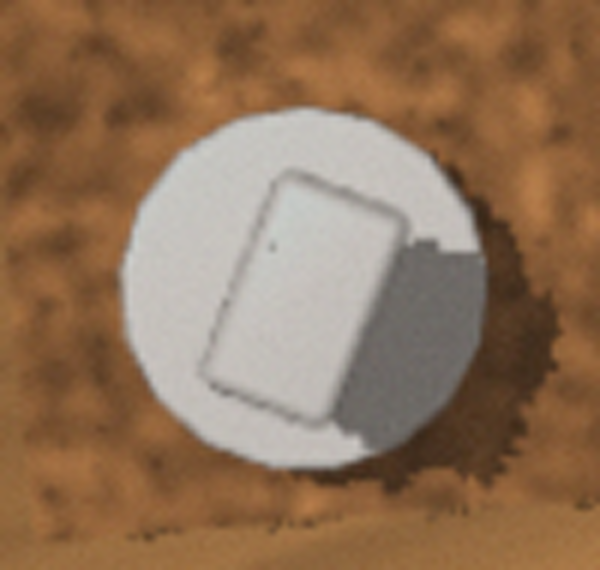

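In the enlarged view the grip's corners are at about (282,170), (408,218), (325,425) and (203,373).

```bash
python3 - <<'E'
from h import *
s=dict(eef_pos=[.4906,-.1210,.1374],ee_rot=[-3.14088,-.0014,-.3193])
c=np.array([at('wrist',(265+x/6-.5,105+y/6-.5),.049,s)[:2] for x,y in [(282,168),(410,216),(326,426),(201,374)]])*1000
print(c.mean(0),[np.linalg.norm(c[i]-c[i-1]).round(1) for i in range(4)])
a=(c[0]-c[3]+c[1]-c[2]);b=c[1]-c[0]+c[2]-c[3];print(np.degrees(np.arctan2(*a[::-1])),np.degrees(np.arctan2(*b[::-1])))
E
```

```text
[ 550.67363788 -141.06612701] [np.float64(24.6), np.float64(15.0), np.float64(25.2), np.float64(15.0)]
-39.687667515825055 -130.02158923450062
```

```bash

python3 -m crank '[{"dx":0.02,"dy":-0.007,"dz":0,"twist":-5,"grip":0.1},{"dx":0.04,"dy":-0.014,"dz":-0.01,"twist":-11,"grip":0.1},{"dx":0.06,"dy":-0.02,"dz":-0.03,"twist":-17,"grip":0.1},{"dx":0.06,"dy":-0.02,"dz":-0.05,"twist":-21.5,"grip":0.1},{"dx":0.06,"dy":-0.02,"dz":-0.05,"twist":-21.5,"grip":0.1}]' 20
python3 -m crank '[{"dx":0,"dy":0,"dz":0,"twist":0,"grip":0.1},{"dx":0,"dy":0,"dz":0,"twist":0,"grip":0.1},{"dx":0,"dy":0,"dz":0,"twist":0,"grip":0.1},{"dx":0,"dy":0,"dz":0,"twist":0,"grip":0.1},{"dx":0,"dy":0,"dz":0,"twist":0,"grip":0.1}]'
python3 -c "
from h import *
s,f=snap('wrist','w3.png');print(s['eef_pos'],s['ee_rot'],s['force'])"
```

```text
t: 3.12
eef_pos: [0.5487, -0.1411, 0.0833]
ee_rot: [3.139, 0.004, -0.699]
force: [-0.8, -0.1, -0.9]
width: 0.0597
gripper_force: 0.0
t: 3.53
eef_pos: [0.5507, -0.1418, 0.0878]
ee_rot: [-3.14, -0.002, -0.695]
force: [-0.8, 0.2, 0.4]
width: 0.0483
gripper_force: 0.0
[ 0.55074394 -0.14176956  0.08784151] [-3.14019833e+00 -1.51514794e-03 -6.94874535e-01] [-0.83303105  0.22800551  0.40705497]
```

View pics/w3.png

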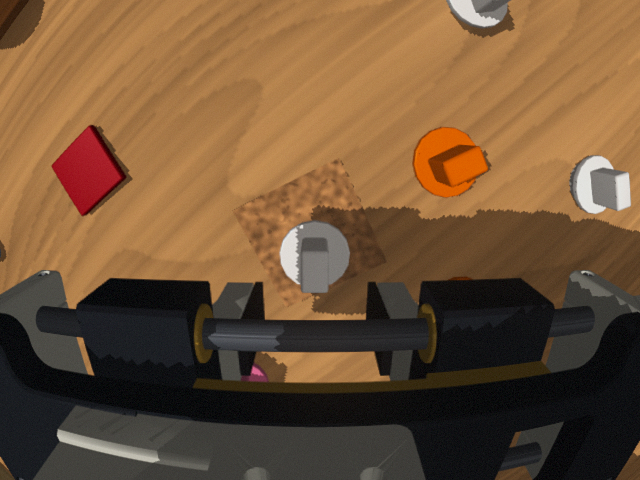

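The lid sits square between the fingers, grip at (315,265). Next I descend and close.

```bash

python3 -m crank '[{"dx":0,"dy":0.0005,"dz":-0.02,"twist":0,"grip":0.1},{"dx":0,"dy":0.0005,"dz":-0.045,"twist":0,"grip":0.1},{"dx":0,"dy":0.0005,"dz":-0.058,"twist":0,"grip":0.1},{"dx":0,"dy":0.0005,"dz":-0.063,"twist":0,"grip":0.1},{"dx":0,"dy":0.0005,"dz":-0.063,"twist":0,"grip":0.1}]' 20
python3 -m crank '[{"dx":0,"dy":0,"dz":0,"twist":0,"grip":0},{"dx":0,"dy":0,"dz":0,"twist":0,"grip":-0.2},{"dx":0,"dy":0,"dz":0,"twist":0,"grip":-0.4},{"dx":0,"dy":0,"dz":0,"twist":0,"grip":-0.5},{"dx":0,"dy":0,"dz":0,"twist":0,"grip":-0.6}]' 20
python3 -m crank '[{"dx":0,"dy":0,"dz":0,"twist":0,"grip":-0.75},{"dx":0,"dy":0,"dz":0,"twist":0,"grip":-0.9},{"dx":0,"dy":0,"dz":0,"twist":0,"grip":-0.9},{"dx":0,"dy":0,"dz":0,"twist":0,"grip":-0.9},{"dx":0,"dy":0,"dz":0,"twist":0,"grip":-0.9}]' 20
```

```text
t: 4.0
eef_pos: [0.5496, -0.1415, 0.0227]
ee_rot: [3.14, 0.001, -0.696]
force: [-0.4, -0.1, -0.3]
width: 0.0482
gripper_force: 0.0
t: 4.42
eef_pos: [0.5507, -0.1414, 0.0242]
ee_rot: [-3.141, -0.001, -0.696]
force: [0.5, 0.7, 0.2]
width: 0.0228
gripper_force: 0.0
t: 4.83
eef_pos: [0.5506, -0.1414, 0.0239]
ee_rot: [-3.141, -0.0, -0.696]
force: [-1.1, 1.9, 4.9]
width: 0.0157
gripper_force: 20.0
```

```bash

python3 -m crank '[{"dx":0,"dy":0,"dz":0.015,"twist":0,"grip":-0.9},{"dx":0,"dy":0,"dz":0.05,"twist":0,"grip":-0.9},{"dx":0,"dy":0,"dz":0.09,"twist":0,"grip":-0.9},{"dx":0,"dy":0,"dz":0.13,"twist":0,"grip":-0.9},{"dx":0,"dy":0,"dz":0.165,"twist":0,"grip":-0.9}]' 20
python3 -m crank '[{"dx":-0.002,"dy":0.02,"dz":0.02,"twist":0,"grip":-0.9},{"dx":-0.005,"dy":0.05,"dz":0.025,"twist":0,"grip":-0.9},{"dx":-0.008,"dy":0.08,"dz":0.025,"twist":0,"grip":-0.9},{"dx":-0.01,"dy":0.11,"dz":0.025,"twist":0,"grip":-0.9},{"dx":-0.0125,"dy":0.14,"dz":0.025,"twist":0,"grip":-0.9}]'
python3 -m crank '[{"dx":-0.003,"dy":0.03,"dz":0,"twist":0,"grip":-0.9},{"dx":-0.006,"dy":0.06,"dz":0,"twist":0,"grip":-0.9},{"dx":-0.009,"dy":0.09,"dz":0,"twist":0,"grip":-0.9},{"dx":-0.0125,"dy":0.12,"dz":0,"twist":0,"grip":-0.9},{"dx":-0.0125,"dy":0.132,"dz":0,"twist":0,"grip":-0.9}]'
python3 -m crank '[{"dx":0,"dy":0,"dz":0,"twist":0,"grip":-0.9},{"dx":0,"dy":0,"dz":0,"twist":0,"grip":-0.9},{"dx":0,"dy":0,"dz":0,"twist":0,"grip":-0.9},{"dx":0,"dy":0,"dz":0,"twist":0,"grip":-0.9},{"dx":0,"dy":0,"dz":0,"twist":0,"grip":-0.9}]'
python3 -c "
from h import *
s,f=snap('wrist','w4.png');print(s['eef_pos'],s['ee_rot'],s['force'])"
```

```text
t: 5.25
eef_pos: [0.5502, -0.1416, 0.1908]
ee_rot: [-3.141, -0.0, -0.696]
force: [0.4, -0.1, -1.1]
width: 0.0156
gripper_force: 20.0
t: 5.67
eef_pos: [0.5372, -0.0003, 0.2134]
ee_rot: [-3.141, 0.0, -0.697]
force: [0.8, 0.7, -0.2]
width: 0.0159
gripper_force: 20.0
t: 6.08
eef_pos: [0.5247, 0.1334, 0.2132]
ee_rot: [-3.141, 0.001, -0.694]
force: [0.0, 0.0, -0.6]
width: 0.0159
gripper_force: 20.0
t: 6.5
eef_pos: [0.5254, 0.1295, 0.2135]
ee_rot: [3.141, 0.0, -0.697]
force: [0.5, -0.2, -0.9]
width: 0.0157
gripper_force: 20.0
[0.52541251 0.12949827 0.2135051 ] [ 3.14139708e+00  3.04722672e-05 -6.97420665e-01] [ 0.49505837 -0.15195118 -0.85239284]
```

View pics/w4.png

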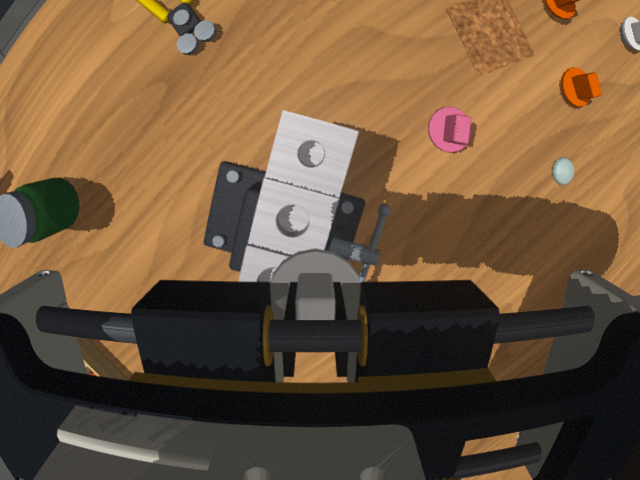

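The view shows bore 1 near (311,154), bore 2 near (292,219), the step edges, and the held lid's flange at (315,280).

```bash
cat > bore.py <<'E'
from h import *
from scipy.optimize import least_squares
def bore(f,s,uv,z,r):
    g=cv2.GaussianBlur(cv2.cvtColor(f,cv2.COLOR_BGR2GRAY),(0,0),1);E=cv2.Canny(g,25,60)
    v,u=np.nonzero(E);k=np.hypot(u-uv[0],v-uv[1])<30;P=np.array([at('wrist',p,z,s)[:2] for p in zip(u[k],v[k])])*1000
    c=at('wrist',uv,z,s)[:2]*1000
    for w in (4,3,2,1.5,1.5):
        Q=P[abs(np.hypot(*(P-c).T)-r)<w]
        o=least_squares(lambda p:np.hypot(*(Q-p[:2]).T)-p[2],[*c,r],loss='soft_l1',f_scale=.4);c=o.x[:2]
    a=np.degrees(np.arctan2(*(Q-c).T[::-1]));print('bore',np.round(o.x,2),len(Q),'rms',np.std(o.fun).round(2),np.histogram(a,8,(-180,180))[0])
    return c
E
python3 - <<'E'
from bore import *
f=cv2.imread('pics/w4.png');s=dict(eef_pos=[.52541,.12950,.21351],ee_rot=[3.1414,0,-.69742])
b1=bore(f,s,(311.5,153.5),.095,10);b2=bore(f,s,(292.5,219.5),.1,12.5);d=b2-b1;print(d,np.hypot(*d),np.degrees(np.arctan2(-d[0],d[1])))
for a,b in(((284,111),(358,130)),):print(np.round([at('wrist',p,.095,s)*1000 for p in (a,b)],1))
h=cv2.cvtColor(f,cv2.COLOR_BGR2HSV);g=((h[...,1]<45)&(h[...,2]>110)).astype(np.uint8);g[:100]=0;g[182:]=0;g[:,:255]=0;g[:,365:]=0
c=max(cv2.findContours(g,0,2)[0],key=cv2.contourArea)
P=np.array([at('wrist',p,.095,s)[:2] for p in c[:,0]],np.float32)*1000
print(cv2.minAreaRect(P))
# top-view bore axis
t=[at('top',p,z)[:2]*1000 for p,z in(((265.5,242),.095),((192,288),.11))];d=t[1]-t[0];print(np.degrees(np.arctan2(-d[0],d[1])))
E
```

```text
bore [574.9   91.81  10.26] 127 rms 0.68 [24 20 18 12 13 12 13 15]
bore [545.56 134.63  12.63] 105 rms 0.43 [19  7  2 14 17 14 16 16]
[-29.34043591  42.82187632] 51.909288871986206 34.41792801864633
[[612.1  86.3  95. ]
 [566.3  53.5  95. ]]
((574.31787109375, 93.24596405029297), (59.576045989990234, 55.57455062866211), 34.79191589355469)
33.6420876076322
```

```bash

python3 -m crank '[{"dx":0.02,"dy":-0.015,"dz":0,"twist":0,"grip":-0.9},{"dx":0.04,"dy":-0.03,"dz":-0.01,"twist":0,"grip":-0.9},{"dx":0.0495,"dy":-0.038,"dz":-0.04,"twist":0,"grip":-0.9},{"dx":0.0495,"dy":-0.038,"dz":-0.07,"twist":0,"grip":-0.9},{"dx":0.0495,"dy":-0.038,"dz":-0.084,"twist":0,"grip":-0.9}]' 20
python3 -m crank '[{"dx":0,"dy":0,"dz":0,"twist":0,"grip":-0.9},{"dx":0,"dy":0,"dz":-0.002,"twist":0,"grip":-0.9},{"dx":0,"dy":0,"dz":-0.004,"twist":0,"grip":-0.9},{"dx":0,"dy":0,"dz":-0.006,"twist":0,"grip":-0.9},{"dx":0,"dy":0,"dz":-0.007,"twist":0,"grip":-0.9}]'
python3 -m crank '[{"dx":0,"dy":0,"dz":0,"twist":0,"grip":-0.9},{"dx":0,"dy":0,"dz":0,"twist":0,"grip":-0.9},{"dx":0,"dy":0,"dz":-0.001,"twist":0,"grip":-0.9},{"dx":0,"dy":0,"dz":-0.001,"twist":0,"grip":-0.9},{"dx":0,"dy":0,"dz":-0.001,"twist":0,"grip":-0.9}]'
```

```text
t: 6.97
eef_pos: [0.5735, 0.0906, 0.1258]
ee_rot: [3.138, 0.002, -0.699]
force: [-1.5, -0.4, -0.5]
width: 0.0155
gripper_force: 20.0
t: 7.38
eef_pos: [0.5754, 0.0929, 0.1237]
ee_rot: [-3.14, -0.001, -0.696]
force: [-0.6, 0.2, -0.9]
width: 0.0159
gripper_force: 20.0
t: 7.8
eef_pos: [0.5748, 0.0926, 0.1216]
ee_rot: [-3.142, -0.0, -0.696]
force: [-0.8, 0.4, -0.3]
width: 0.0158
gripper_force: 20.0
```

```bash

python3 -m crank '[{"dx":0,"dy":-0.0005,"dz":-0.0005,"twist":0,"grip":-0.9},{"dx":0,"dy":-0.0005,"dz":-0.001,"twist":0,"grip":-0.9},{"dx":0,"dy":-0.0005,"dz":-0.0015,"twist":0,"grip":-0.9},{"dx":0,"dy":-0.0005,"dz":-0.0015,"twist":0,"grip":-0.9},{"dx":0,"dy":-0.0005,"dz":-0.0015,"twist":0,"grip":-0.9}]'
python3 -m crank '[{"dx":0,"dy":0,"dz":-0.0003,"twist":0,"grip":-0.9},{"dx":0,"dy":0,"dz":-0.0006,"twist":0,"grip":-0.9},{"dx":0,"dy":0,"dz":-0.0009,"twist":0,"grip":-0.9},{"dx":0,"dy":0,"dz":-0.001,"twist":0,"grip":-0.9},{"dx":0,"dy":0,"dz":-0.001,"twist":0,"grip":-0.9}]'
```

```text
t: 8.22
eef_pos: [0.5748, 0.092, 0.12]
ee_rot: [3.141, 0.0, -0.696]
force: [0.3, 0.2, -0.8]
width: 0.016
gripper_force: 20.0
t: 8.63
eef_pos: [0.5748, 0.092, 0.119]
ee_rot: [3.142, 0.0, -0.696]
force: [0.6, 0.6, -0.7]
width: 0.0163
gripper_force: 20.0
```

```bash

python3 -m crank '[{"dx":0,"dy":0,"dz":-0.0002,"twist":0,"grip":-0.9},{"dx":0,"dy":0,"dz":-0.0004,"twist":0,"grip":-0.9},{"dx":0,"dy":0,"dz":-0.0006,"twist":0,"grip":-0.9},{"dx":0,"dy":0,"dz":-0.0006,"twist":0,"grip":-0.9},{"dx":0,"dy":0,"dz":-0.0006,"twist":0,"grip":-0.9}]'
python3 -m crank '[{"dx":0,"dy":0,"dz":-0.0001,"twist":0,"grip":-0.9},{"dx":0,"dy":0,"dz":-0.0002,"twist":0,"grip":-0.9},{"dx":0,"dy":0,"dz":-0.0004,"twist":0,"grip":-0.9},{"dx":0,"dy":0,"dz":-0.0004,"twist":0,"grip":-0.9},{"dx":0,"dy":0,"dz":-0.0004,"twist":0,"grip":-0.9}]'
```

```text
t: 9.05
eef_pos: [0.5749, 0.092, 0.1189]
ee_rot: [-3.141, -0.0, -0.696]
force: [-2.2, -0.7, 5.1]
width: 0.0159
gripper_force: 20.0
t: 9.47
eef_pos: [0.575, 0.092, 0.1189]
ee_rot: [-3.141, -0.0, -0.696]
force: [-3.3, 0.7, 8.0]
width: 0.0159
gripper_force: 20.0
```

Contact on step 1 came at foot height 95 mm with 8 N, and the plug did not go in. On to step 2.

```bash

python3 -m crank '[{"dx":0,"dy":0,"dz":0.01,"twist":0,"grip":-0.9},{"dx":0,"dy":0,"dz":0.02,"twist":0,"grip":-0.9},{"dx":-0.0146,"dy":0.0212,"dz":0.02,"twist":0,"grip":-0.9},{"dx":-0.0292,"dy":0.0425,"dz":0.02,"twist":0,"grip":-0.9},{"dx":-0.0292,"dy":0.0425,"dz":0.015,"twist":0,"grip":-0.9}]'
python3 -m crank '[{"dx":0,"dy":0,"dz":0,"twist":0,"grip":-0.9},{"dx":0,"dy":0,"dz":-0.003,"twist":0,"grip":-0.9},{"dx":0,"dy":0,"dz":-0.006,"twist":0,"grip":-0.9},{"dx":0,"dy":0,"dz":-0.007,"twist":0,"grip":-0.9},{"dx":0,"dy":0,"dz":-0.007,"twist":0,"grip":-0.9}]'
python3 -m crank '[{"dx":0,"dy":0,"dz":0,"twist":0,"grip":-0.9},{"dx":0,"dy":0,"dz":-0.0005,"twist":0,"grip":-0.9},{"dx":0,"dy":0,"dz":-0.001,"twist":0,"grip":-0.9},{"dx":0,"dy":0,"dz":-0.001,"twist":0,"grip":-0.9},{"dx":0,"dy":0,"dz":-0.001,"twist":0,"grip":-0.9}]'
```

```text
t: 9.88
eef_pos: [0.5452, 0.1371, 0.1349]
ee_rot: [-3.138, -0.001, -0.695]
force: [-0.3, 0.2, -0.6]
width: 0.0156
gripper_force: 20.0
t: 10.3
eef_pos: [0.5457, 0.1339, 0.1256]
ee_rot: [3.141, 0.0, -0.697]
force: [-0.0, -0.2, 0.1]
width: 0.0158
gripper_force: 20.0
t: 10.72
eef_pos: [0.5457, 0.1345, 0.1251]
ee_rot: [-3.142, -0.0, -0.696]
force: [-0.2, 0.8, -1.1]
width: 0.0159
gripper_force: 20.0
```

```bash

python3 -m crank '[{"dx":0,"dy":0,"dz":-0.0005,"twist":0,"grip":-0.9},{"dx":0,"dy":0,"dz":-0.001,"twist":0,"grip":-0.9},{"dx":0,"dy":0,"dz":-0.0014,"twist":0,"grip":-0.9},{"dx":0,"dy":0,"dz":-0.0014,"twist":0,"grip":-0.9},{"dx":0,"dy":0,"dz":-0.0014,"twist":0,"grip":-0.9}]'
python3 -m crank '[{"dx":0,"dy":0,"dz":-0.0002,"twist":0,"grip":-0.9},{"dx":0,"dy":0,"dz":-0.0004,"twist":0,"grip":-0.9},{"dx":0,"dy":0,"dz":-0.0006,"twist":0,"grip":-0.9},{"dx":0,"dy":0,"dz":-0.0006,"twist":0,"grip":-0.9},{"dx":0,"dy":0,"dz":-0.0006,"twist":0,"grip":-0.9}]'
```

```text
t: 11.13
eef_pos: [0.5456, 0.1345, 0.1236]
ee_rot: [3.142, 0.0, -0.696]
force: [0.1, -0.2, -1.2]
width: 0.0158
gripper_force: 20.0
t: 11.55
eef_pos: [0.5456, 0.1345, 0.123]
ee_rot: [3.142, -0.0, -0.696]
force: [-0.0, 0.3, -1.0]
width: 0.0158
gripper_force: 20.0
```

```bash

python3 -m crank '[{"dx":0,"dy":0,"dz":-0.0003,"twist":0,"grip":-0.9},{"dx":0,"dy":0,"dz":-0.0006,"twist":0,"grip":-0.9},{"dx":0,"dy":0,"dz":-0.0008,"twist":0,"grip":-0.9},{"dx":0,"dy":0,"dz":-0.0008,"twist":0,"grip":-0.9},{"dx":0,"dy":0,"dz":-0.0008,"twist":0,"grip":-0.9}]'
python3 -m crank '[{"dx":0,"dy":0,"dz":-0.0003,"twist":0,"grip":-0.9},{"dx":0,"dy":0,"dz":-0.0006,"twist":0,"grip":-0.9},{"dx":0,"dy":0,"dz":-0.0008,"twist":0,"grip":-0.9},{"dx":0,"dy":0,"dz":-0.0008,"twist":0,"grip":-0.9},{"dx":0,"dy":0,"dz":-0.0008,"twist":0,"grip":-0.9}]'
```

```text
t: 11.97
eef_pos: [0.5456, 0.1345, 0.1222]
ee_rot: [3.142, 0.0, -0.696]
force: [-0.8, 0.2, 0.2]
width: 0.0156
gripper_force: 20.0
t: 12.38
eef_pos: [0.5457, 0.1345, 0.1214]
ee_rot: [3.142, -0.0, -0.696]
force: [0.0, 0.2, -1.4]
width: 0.0161
gripper_force: 20.0
```

The foot is now 2.5 mm below the step 2 mouth with no resistance, so the plug is going in. I keep lowering.

```bash

python3 -m crank '[{"dx":0,"dy":0,"dz":-0.0006,"twist":0,"grip":-0.9},{"dx":0,"dy":0,"dz":-0.0012,"twist":0,"grip":-0.9},{"dx":0,"dy":0,"dz":-0.0018,"twist":0,"grip":-0.9},{"dx":0,"dy":0,"dz":-0.002,"twist":0,"grip":-0.9},{"dx":0,"dy":0,"dz":-0.002,"twist":0,"grip":-0.9}]'
python3 -m crank '[{"dx":0,"dy":0,"dz":-0.0007,"twist":0,"grip":-0.9},{"dx":0,"dy":0,"dz":-0.0014,"twist":0,"grip":-0.9},{"dx":0,"dy":0,"dz":-0.0021,"twist":0,"grip":-0.9},{"dx":0,"dy":0,"dz":-0.003,"twist":0,"grip":-0.9},{"dx":0,"dy":0,"dz":-0.003,"twist":0,"grip":-0.9}]'
python3 -m crank '[{"dx":0,"dy":0,"dz":-0.0007,"twist":0,"grip":-0.9},{"dx":0,"dy":0,"dz":-0.0014,"twist":0,"grip":-0.9},{"dx":0,"dy":0,"dz":-0.0021,"twist":0,"grip":-0.9},{"dx":0,"dy":0,"dz":-0.003,"twist":0,"grip":-0.9},{"dx":0,"dy":0,"dz":-0.003,"twist":0,"grip":-0.9}]'
```

```text
t: 12.8
eef_pos: [0.5456, 0.1345, 0.1193]
ee_rot: [3.141, 0.0, -0.696]
force: [0.3, -0.1, -1.3]
width: 0.016
gripper_force: 20.0
t: 13.22
eef_pos: [0.5455, 0.1345, 0.1162]
ee_rot: [3.141, 0.0, -0.696]
force: [-0.3, 0.6, -0.7]
width: 0.0156
gripper_force: 20.0
t: 13.63
eef_pos: [0.5456, 0.1345, 0.1132]
ee_rot: [3.141, 0.0, -0.696]
force: [0.1, -0.5, -1.0]
width: 0.0158
gripper_force: 20.0
```

```bash

python3 -m crank '[{"dx":0,"dy":0,"dz":-0.0003,"twist":0,"grip":-0.9},{"dx":0,"dy":0,"dz":-0.0006,"twist":0,"grip":-0.9},{"dx":0,"dy":0,"dz":-0.0009,"twist":0,"grip":-0.9},{"dx":0,"dy":0,"dz":-0.001,"twist":0,"grip":-0.9},{"dx":0,"dy":0,"dz":-0.001,"twist":0,"grip":-0.9}]'
python3 -m crank '[{"dx":0,"dy":0,"dz":-0.0002,"twist":0,"grip":-0.9},{"dx":0,"dy":0,"dz":-0.0004,"twist":0,"grip":-0.9},{"dx":0,"dy":0,"dz":-0.0006,"twist":0,"grip":-0.9},{"dx":0,"dy":0,"dz":-0.0006,"twist":0,"grip":-0.9},{"dx":0,"dy":0,"dz":-0.0006,"twist":0,"grip":-0.9}]'
```

```text
t: 14.05
eef_pos: [0.5457, 0.1345, 0.1125]
ee_rot: [-3.142, -0.0, -0.696]
force: [-0.3, -0.0, -0.4]
width: 0.0159
gripper_force: 20.0
t: 14.47
eef_pos: [0.5457, 0.1346, 0.112]
ee_rot: [-3.141, -0.0, -0.696]
force: [0.1, -0.3, 0.7]
width: 0.016
gripper_force: 20.0
```

At the home height, with light contact. Release, lift and check.

```bash

python3 -m crank '[{"dx":0,"dy":0,"dz":0,"twist":0,"grip":-0.6},{"dx":0,"dy":0,"dz":0,"twist":0,"grip":-0.4},{"dx":0,"dy":0,"dz":0,"twist":0,"grip":-0.2},{"dx":0,"dy":0,"dz":0,"twist":0,"grip":0},{"dx":0,"dy":0,"dz":0,"twist":0,"grip":0}]'
python3 -m crank '[{"dx":0,"dy":0,"dz":0,"twist":0,"grip":0},{"dx":0,"dy":0,"dz":0.02,"twist":0,"grip":0},{"dx":0,"dy":0,"dz":0.05,"twist":0,"grip":0},{"dx":0,"dy":0,"dz":0.085,"twist":0,"grip":0},{"dx":0,"dy":0,"dz":0.115,"twist":0,"grip":0}]'
python3 -m crank '[{"dx":-0.03,"dy":0.02,"dz":0,"twist":0,"grip":0},{"dx":-0.05,"dy":0.04,"dz":0,"twist":0,"grip":0},{"dx":-0.05,"dy":0.04,"dz":0,"twist":0,"grip":0},{"dx":-0.05,"dy":0.04,"dz":0,"twist":0,"grip":0},{"dx":-0.05,"dy":0.04,"dz":0,"twist":0,"grip":0}]'
python3 -c "
from h import *
s,f=snap('wrist','w5.png');print(s['eef_pos'],s['ee_rot'],s['force']);_,t=snap('top','t5.png')"
```

```text
t: 14.88
eef_pos: [0.5457, 0.1346, 0.1119]
ee_rot: [-3.142, -0.0, -0.696]
force: [-0.2, -0.0, 0.1]
width: 0.0384
gripper_force: 0.0
t: 15.3
eef_pos: [0.5457, 0.1344, 0.2287]
ee_rot: [3.142, -0.0, -0.696]
force: [-0.2, 0.2, 0.3]
width: 0.0435
gripper_force: 0.0
t: 15.72
eef_pos: [0.4957, 0.1746, 0.227]
ee_rot: [-3.141, -0.0, -0.695]
force: [-0.0, 0.0, 0.4]
width: 0.0439
gripper_force: 0.0
[0.49572331 0.17463538 0.22701784] [-3.14131937e+00 -2.06732566e-04 -6.95188870e-01] [-0.0471614   0.01693581  0.35528843]
```

View pics/w5.png

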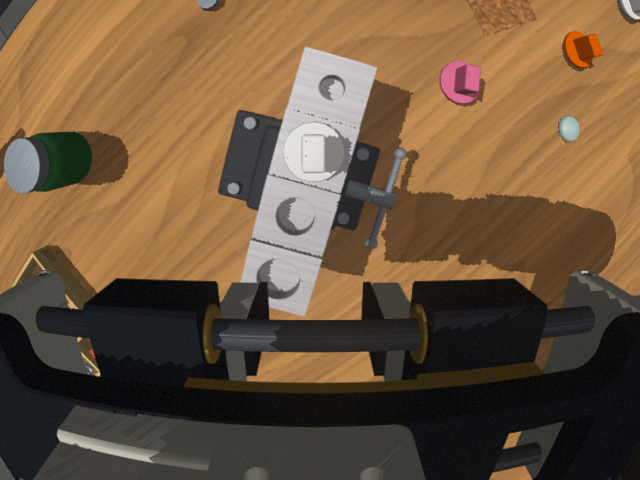

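The lid sits flat and upright on step 2, with its flange centred near (314,151). The fingers are clear of it and nothing else has moved.

```bash
python3 -c "
from station import arm
print(arm.job_done())"
```

```text
the job is handed in; nothing more can be done
None
```

The mat's lid fits bore 2 (25 mm): it stopped on step 1 at about 8 N, then slid into step 2. I left it there upright, flange flat on the step, let go, and handed the job in at about 16 s; no verdict came back.

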